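# Load the stone polisher and set its speed lever

### The arm

A 7-joint arm with a two-finger parallel gripper is mounted at the origin on the work surface. World frame = base frame: x ahead of the robot, y to its left, z up, the work surface at z = 0. Lengths are in m, angles in degrees, forces in N, time in s.
With the tool pointing down it reaches from about 0.425 to 0.875 m from the base axis. Payload 4.7 kg.
Tool frame: the origin (TCP) lies on the centre line of the jaws, within the pads' length; the fingertips stand 17 mm ahead of it and the grasp point (between the pads) lies 2 mm behind it; z points along the fingers, y is the line along which they close (so a half turn about z gives the same grasp; the last joint's range is limited). The gripper opens to 87 mm and grips with 3 to 60 N. Pads are 19 mm wide; open, the fingers measure 117 mm over their backs; the gripper's body (75 mm by 190 mm) begins 51 mm behind the grasp point.
Start: joints at [-65.942, 18.392, -4.016, 83.108, 1.295, 78.541, -3.26], TCP at [0.257, 0.597, 0.24] pointing down, gripper open.
Joint ranges: [-163.93, 163.93], [-17.29, 119.83], [-79.2, 71.16], [3.27, 140.29], [-89.18, 269.18], [5.43, 117.66], [-154.24, 154.24]. Speed limits (degrees/s): [147.25, 147.25, 180, 180, 180, 180, 180].

### API

Orientations are given as [roll, pitch, yaw] about the fixed x, y, z axes, in that order (R = Rz(yaw) Ry(pitch) Rx(roll)).
In Python, from cell import env, read_camera gives the robot as it stands.
- The arm moves only by the shell command python3 -m jog 'ROWS' [FORCE]. ROWS is JSON, a list of rows, each a list of 5 numbers: the opening, from 0 (shut) to 1 (fully open), then the shift along the tool's x, y, z each as a share of 0.02 m, from -1 to 1, then the turn about the tool's z as a share of 45 degrees, from -1 to 1. In form: [[gripper, x, y, z, yaw], ...]. A call has 1 to 12 rows; each row shifts and turns the commanded pose from where the row before left it, along the tool's axes as they then stand; what a row does not reach is not made up. A row lasts 1/12 s, in which the tool goes at most 41.7 mm and 7.16 degrees, less where a joint would pass 70% of its speed; a pose out of reach is approached as far as the arm can. A call with a number of a shift or a turn outside -1 to 1 is refused whole. A call with a gripper value outside its range is refused whole. The fingers move at their own pace and stop on an object; FORCE is the grip in N (left out, the last holds). Time passes only in rows, so rows that do not move let the fingers close. It gives the time, the measured TCP pose, the force, the opening and the grip force at its end, in the units of the state.
- env.get_obs(): the state, without advancing time (a new reading comes with each control period).
- read_camera(name): name is "side" or "top" or "wrist"; returns a dict with "color" (420x560x3 uint8, red, green, blue), "range_z" (420x560 float32, m along the optical axis (not along the pixel's ray), 0 where there is no reading), "mtx" (3x3 intrinsics, pixels), "world_from_camera" (4x4, takes a point from camera to world coordinates); the wrist camera has in their place "T_tool_cam" (4x4, takes a point from camera to tool coordinates, whose origin is the TCP and whose axes are the flange's). Camera axes: x right, y down, z forward; pixel columns grow to the right and rows downward; lengths in m; the calibration is good to about 2 mm. A picture is of the moment at which its call begins: read the wrist's pose just before it.
- env.sign_off(): hands the job in; it is judged then, once.
The state is a dict: "time_s": time; "qpos": joint angles; "joint_velocities": joint speeds; "effort": joint torques, N m; "tool_pos": TCP position; "tool_rot": TCP orientation; "force": force on the tool from outside, world axes, zero at the start; "wrist_torque": the same for the moment, N m; "grip_width": finger opening in m; "grasp_force": force on a finger pad.
Only numpy, scipy, OpenCV 4.12 (cv2) and the standard library are available. Lean on these libraries where they do the work, as an engineer would, in place of code of your own. Each camera call takes 0.05 s, during which the arm holds its last target. There are 200 camera calls.

### The job

Tip the three stones out of the handled scoop into the polishing machine's bowl without touching the stones with the gripper, then set the scoop down upright and gently on the middle of its plywood board and let go of it. Then swing the machine's speed lever until it lines up with the little pointer tab on the quadrant beside it, let go, and leave the pointer and the other things on the bench where they are.

Things in the scene. Friction and masses are not known exactly. Their poses are not given: they have to be found in the camera images.
- polisher: grey bench-top polishing machine, fixed; base plate 190 (x) x 430 (y, from -230 to +200) x 30 mm. Origin: at bench level under the plate; x points away from the robot at yaw 0, y left, z up. Open plastic bowl on its left (+y) part, lever console on its right (-y) part, a tube frame arching over the lever
- bar_mid (a point): middle of the horizontal steel tube over the lever: 14 mm thick, 200 mm long along the machine's y, 300 mm high; its legs stand 115 mm to either side of the lever's plane. It is above the lever's starting place, so the gripper must take the knob leaning back 35 to 45 degrees towards the robot, fingers pointing down and away from the robot
- bowl_rim (a point): centre of the bowl's mouth, 130 mm above the bench; mouth 162 mm inner diameter, wall 4 mm, inside floor 60 mm below the rim
- board: plywood board, 190 x 190 x 8 mm, fixed on the bench; origin: centre of its underside at bench level. The scoop starts on it and belongs back on its middle (within 60 mm)
- scoop: loose open-fronted sheet-metal scoop, 0.15 to 0.3 kg, 100 (x) x 94 (y) mm, sides and back 36 mm high, floor 4 mm thick; origin: centre of its underside. Its open front (lip 3 mm high) looks along its own -x axis; z is up. A bail handle with a wooden cross bar along y stands over its middle. Stones start to roll out at about 30 degrees front-down and are all out at 48 to 50
- scoop_grip (a point): middle of the scoop's wooden cross bar: 12 mm thick along the scoop's x, 98 mm long along its y, 24 mm tall, centre 96 mm above the scoop's underside; axes as the scoop's. Pinch it from above, fingers closing along the scoop's x
- scoop_lip (a point): middle of the scoop's front pouring edge, 50 mm before the scoop's centre, 5 mm above its underside
- stone0: centre of a rough grey-brown stone, 26 mm wide, 24 mm tall, about 25 g, loose in the scoop
- stone1: centre of a rough grey-brown stone, 26 mm wide, 24 mm tall, about 25 g, loose in the scoop
- stone2: centre of a rough grey-brown stone, 26 mm wide, 24 mm tall, about 25 g, loose in the scoop
- lever (a joint): angle of the speed lever, rad, 0 to 1.3: at 0 it leans 0.5 rad (29 degrees) from upright away from the robot (machine's +x), at 0.5 it is upright, and it grows as the lever swings towards the robot (machine's -x). Hinge axis along the machine's y. Stays where it is left; about 2 N at the knob moves it
- lever_knob (a point): centre of the black drum-shaped knob (26 mm diameter, 24 mm wide along the hinge axis, flat ends) at the lever's end, 135 mm from the pivot; the lever itself is a 10 mm steel rod swinging in the upright plane y = -105 mm of the machine. Room for fingers on both sides. Turns with the lever
- lever_pivot (a point): pivot of the lever, on the lever's plane, 80 mm above the bench; axes as the machine's
- pointer (a joint): angle of the pointer, measured as that of the lever (same pivot, zero and sense): the lever lines up with the pointer when both joint values are equal, to within 0.05. Held by stiff friction; not to be moved
- pointer_tip (a point): outer end of the pointer: small bare metal tab, 6 mm wide, standing out from the rim of the dark quadrant disc (140 mm diameter), 92 mm from the pivot, 18 mm to the left (+y) of the lever's plane
- slate: loose rough slab of dark slate, 150 x 120 x 16 mm, lying flat on the bench on the other near side; leave it alone
- mallet: loose hammer with wooden handle, 240 mm, lying between robot and machine; leave it alone
- chisel: loose dark steel stone chisel, 195 x 18 x 11 mm, lying behind the machine; leave it alone
- cork: loose upright cork, 32 mm diameter, 34 mm tall; leave it alone
- batten: loose pale wooden batten, 220 x 35 x 18 mm, lying flat; leave it alone
- tin: loose open steel tin, 72 mm diameter, 90 mm tall; leave it alone
- jar: loose closed glass jar, 68 mm diameter, 90 mm tall; leave it alone
Mind the look-alikes: they are no part of the job. What is shaped like the scoop but blue or orange is not meant.

How it is judged (in metres and radians):
On the way, in this order (a step that is already met when the one before it is completed fails the run):
1. all three stones are in the machine's bowl (horizontal distance between each of stone0, stone1, stone2 and bowl_rim below 0.08 m and height (world z) of stone0 between 0.06 and 0.125 m and height (world z) of stone1 between 0.06 and 0.125 m and height (world z) of stone2 between 0.06 and 0.125 m), for 0.2 s.
2. the scoop stands upright on its board, released (horizontal distance between scoop and board below 0.06 m and angle between scoop's own z axis and vertical below 0.08 rad and height (world z) of scoop below 0.013 m and contact force between the fingers and scoop below 0.1 N and linear speed of scoop below 0.03 m/s), for 0.2 s.
3. the lever lines up with the pointer (angle between the x axis of lever_knob and the x axis of pointer_tip, either way round below 0.05 rad), for 0.2 s.
At the end, for the whole second after the job is handed in: All three stones lie in the bowl below its rim; the scoop stands released, at rest and upright (within 0.08 rad) on its board, its centre within 60 mm of the board's centre; the lever is at rest within 0.05 rad (3 degrees) of the pointer's angle (all of step 1 and all of step 2 and angle between the x axis of lever_knob and the x axis of pointer_tip, either way round below 0.05 rad and velocity of joint lever between -0.02 and 0.02 rad/s); the robot touches nothing.
It fails at once if the gripper touches a stone (contact force between the fingers and stone0 above 0.3 N or contact force between the fingers and stone1 above 0.3 N or contact force between the fingers and stone2 above 0.3 N).
It fails at once if the scoop is slammed down (over 60 N) (contact force between scoop and board above 60 N).
It fails at once if the pointer is shifted by more than 4 mm (distance of pointer_tip from where it was at the start of the episode above 0.004 m).
It fails at once if a bystander is displaced by more than 30 mm (distance of any of slate, mallet, chisel, cork, batten, tin, jar from where it was at the start of the episode above 0.03 m).
It also fails if it takes over 72 s, if anything falls off the work surface, if the arm or the gripper's body presses on something with over 40 N, if the wrist force passes 120 N, or if a joint passes its speed limit or range.

## Working session

There is one attempt and no reset: what is moved stays moved. The work goes in short steps, Python scripts to look and compute and a shell command to move; the robot and the scene stay as the last step left them, time stands still between calls to the robot, and variables do not carry over. Pictures are saved under pics/ and viewed, at most 10 in all, crops included, and the job is handed in when it is done.

```bash
ls -la; python3 -m jog --help 2>&1 | head -30; mkdir -p pics; python3 - <<'E'
from cell import env, read_camera
import cv2,numpy as np
print(env.get_obs())
print([m for m in dir(env) if not m.startswith('_')])
for n in ("side","top","wrist"):
    c=read_camera(n); np.savez(f'{n}0.npz',**c); cv2.imwrite(f'pics/{n}0.png',c['color'][:,:,::-1])
    print(n,c['mtx'].round(1).tolist(),(c.get('world_from_camera') if 'world_from_camera' in c else c['T_tool_cam']).round(3).tolist())
a=[cv2.imread(f'pics/{n}0.png') for n in("side","top","wrist")]
E
```

```text
total 12
drwxr-xr-x  3 agent agent 4096 Nov 29 23:32 .
drwxr-xr-x 23 root  root  4096 Nov 29 23:32 ..
drwxr-xr-x  2 agent agent 4096 Nov 29 23:32 pics
invalid input: not JSON, or not a number
{'time_s': 0.0, 'qpos': array([-65.94113611,  18.44128455,  -4.01519927,  83.17404962,
         1.29352725,  78.54069111,  -3.25761542]), 'joint_velocities': array([ 0.07770177, -0.07696314,  0.01471334,  0.02007385, -0.00198136,
        0.09308087, -0.04118031]), 'effort': array([-5.08877019e-04, -4.91285527e+01, -4.04332392e-01, -3.12533212e+01,
       -6.39488082e-02,  4.37767943e-02,  1.79904182e-04]), 'tool_pos': array([0.25643072, 0.59671875, 0.23844368]), 'tool_rot': array([-1.79889133e+02,  4.34175915e-03,  1.56752647e+02]), 'force': array([ 0.03381178, -0.32382686,  0.26691859]), 'wrist_torque': array([ 0.01483695, -0.0119917 , -0.00471633]), 'grasp_force': 0.0, 'grip_width': 0.08675205645033225}
['PlanningError', 'get_obs', 'sign_off']
side [[476.3, 0.0, 274.6], [0.0, 476.3, 202.2], [0.0, 0.0, 1.0]] [[-0.926, -0.27, 0.262, 0.092], [-0.377, 0.659, -0.651, 0.932], [0.003, -0.702, -0.712, 1.263], [0.0, 0.0, 0.0, 1.0]]
top [[431.2, 0.0, 276.8], [0.0, 431.2, 211.3], [0.0, 0.0, 1.0]] [[-0.008, -0.981, 0.193, 0.272], [-1.0, 0.003, -0.025, -0.043], [0.024, -0.193, -0.981, 1.307], [0.0, 0.0, 0.0, 1.0]]
wrist [[340.3, 0.0, 276.7], [0.0, 340.3, 208.5], [0.0, 0.0, 1.0]] [[0.0, -0.961, -0.278, 0.076], [1.0, 0.001, -0.001, 0.0], [0.001, -0.278, 0.961, -0.146], [0.0, 0.0, 0.0, 1.0]]
```

View pics/top0.png

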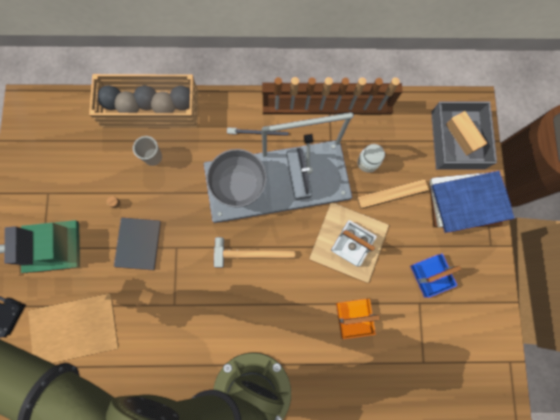

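View pics/side0.png

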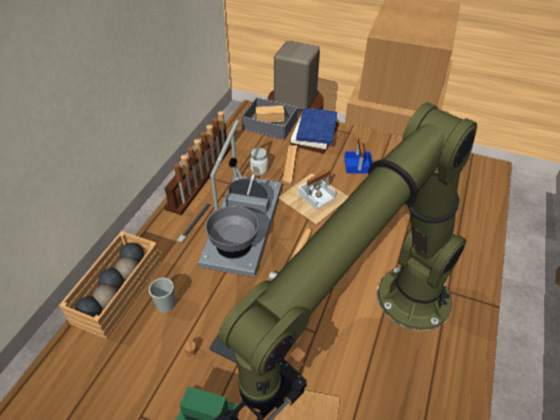

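The top view shows the silver scoop with its stones at (353,243) on the plywood board. The look-alikes are a blue scoop at (434,276) and an orange one at (355,318). The bowl is at (237,178), the lever knob near (308,140) under the tube frame, and the cork at (113,202). The rows have no tilt, so I'll first check in free air how the arm behaves at its reach limit, where the tool may lean.

```bash
python3 -m jog '[[1,0,0,-1,0],[1,0,0,-1,0],[1,0,0,-1,0],[1,0,0,-1,0],[1,0,1,-1,0],[1,0,1,0,0],[1,0,1,0,0],[1,0,1,0,0],[1,0,1,0,0],[1,0,1,0,0],[1,0,1,0,0],[1,0,1,0,0]]'; python3 -m jog '[[1,0,1,0,0],[1,0,1,0,0],[1,0,1,0,0],[1,0,1,0,0],[1,0,1,0,0],[1,0,1,0,0]]'; python3 -m jog '[[1,0,1,0,0],[1,0,1,0,0],[1,0,1,0,0],[1,0,1,0,0]]'
python3 -c "
from cell import env
o=env.get_obs();print(o['qpos'].round(1),o['tool_pos'],o['tool_rot'])"
```

```text
time_s: 1.15
tool_pos: [0.3201, 0.7448, 0.339]
tool_rot: [-180.0, 0.0, 156.7]
force: [0.6, -1.1, 1.6]
grip_width: 0.0872
grasp_force: 0.0
time_s: 1.65
tool_pos: [0.3499, 0.8086, 0.3195]
tool_rot: [-179.3, 0.9, 156.9]
force: [-0.3, 0.2, 0.6]
grip_width: 0.0874
grasp_force: 0.0
time_s: 1.98
tool_pos: [0.3477, 0.8188, 0.3182]
tool_rot: [179.4, 0.5, 157.7]
force: [0.5, 0.4, 0.8]
grip_width: 0.0871
grasp_force: 0.0
[-66.8  63.2 -62.4   3.4  61.5 114.5  -2.2] [0.3476691  0.81882752 0.31821569] [179.35293459   0.5134059  157.68205078]
```

```bash
cat > h.py <<'E'
import numpy as np,cv2
def load(n): return dict(np.load(n))
def cloud(c):
    """world points of every pixel from the depth (HxWx3)"""
    z=c['range_z'];h,w=z.shape;u,v=np.meshgrid(np.arange(w),np.arange(h));K=c['mtx']
    p=np.stack([(u-K[0,2])/K[0,0]*z,(v-K[1,2])/K[1,1]*z,z],-1)
    T=c['world_from_camera'];return p@T[:3,:3].T+T[:3,3]
def ray(c,u,v,zh):
    K=c['mtx'];T=c['world_from_camera']
    d=T[:3,:3]@np.array([(u-K[0,2])/K[0,0],(v-K[1,2])/K[1,1],1]);o=T[:3,3]
    return o+d*(zh-o[2])/d[2]
E
python3 - <<'E'
from h import *
c=load('top0.npz');P=cloud(c);hsv=cv2.cvtColor(c['color'],cv2.COLOR_RGB2HSV)
cv2.imwrite('pics/topcrop.png',cv2.resize(c['color'][90:300,195:395,::-1],None,fx=2.86,fy=2.86,interpolation=cv2.INTER_CUBIC))
s=load('side0.npz');cv2.imwrite('pics/sidecrop.png',cv2.resize(s['color'][100:280,180:350,::-1],None,fx=3.3,fy=3.3,interpolation=cv2.INTER_CUBIC))
Z=P[...,2]
# bowl: rim points z ~0.13 around (237,178)
m=np.zeros(Z.shape,bool);m[140:215,200:275]=1
r=m&(abs(Z-.13)<.006);q=P[r];A=np.c_[2*q[:,:2],np.ones(len(q))]
x=np.linalg.lstsq(A,(q[:,:2]**2).sum(1),rcond=None)[0];print('bowl',x[:2],np.sqrt(x[2]+x[0]**2+x[1]**2),len(q))
# board: height 8mm region
b=np.zeros(Z.shape,bool);b[195:290,300:400]=1
r=(b&(hsv[...,1]<150)&(hsv[...,2]>150)).astype(np.uint8)
cs=max(cv2.findContours(r,0,2)[0],key=cv2.contourArea);print('board rect',cv2.minAreaRect(cs))
for p in cv2.boxPoints(cv2.minAreaRect(cs)):print(ray(c,*p,.008).round(3))
# bar: z~.3
m=np.zeros(Z.shape,bool);m[105:145,255:360]=1
q=P[m&(Z>.285)&(Z<.325)];print('bar',len(q),q.min(0),q.max(0),q.mean(0))
d=cv2.fitLine(q[:,:2].astype(np.float32),2,0,.01,.01).ravel();print(d)
E
```

```text
bowl [0.60339918 0.04011822] 0.08301601624898067 322
board rect ((349.5, 242.0), (93.99998474121094, 98.99998474121094), 90.0)
[ 0.578 -0.148  0.008]
[ 0.578 -0.456  0.008]
[ 0.289 -0.438  0.008]
[ 0.292 -0.142  0.008]
bar 493 [ 0.67183296 -0.25823028  0.28931767] [ 0.71871903 -0.04549692  0.31185795] [ 0.69362068 -0.15106317  0.30514443]
[ 0.1671358  -0.9859339   0.6936207  -0.15106317]
```

The polisher, bowl, bar and board positions are measured. The arm started to lean slightly at its limit, so I'll push on in free air to see whether the lean builds up and persists.

```bash
python3 -m jog '[[1,0,1,0,0],[1,0,1,0,0],[1,0,1,0,0],[1,0,1,0,0],[1,0,1,0,0],[1,0,1,0,0],[1,0,1,0,0],[1,0,1,0,0],[1,0,1,0,0],[1,0,1,0,0],[1,0,1,0,0],[1,0,1,0,0]]';  python3 -m jog '[[1,0,1,0,0],[1,0,1,-1,0],[1,0,1,-1,0],[1,0,1,-1,0],[1,0,1,-1,0],[1,0,1,-1,0],[1,0,1,-1,0],[1,0,1,-1,0],[1,0,1,-1,0],[1,0,1,-1,0],[1,0,1,-1,0],[1,0,1,-1,0]]'
python3 -c "
from cell import env
o=env.get_obs();print(o['qpos'].round(1))"
```

```text
time_s: 2.98
tool_pos: [0.3756, 0.8919, 0.2697]
tool_rot: [170.4, 0.6, 157.7]
force: [0.7, -0.9, 0.5]
grip_width: 0.087
grasp_force: 0.0
time_s: 3.98
tool_pos: [0.3672, 0.881, 0.4479]
tool_rot: [158.9, 0.7, 157.7]
force: [0.4, -0.1, 0.5]
grip_width: 0.0872
grasp_force: 0.0
[-70.6  56.5  38.4   3.3 -36.3  99.7  -0. ]
```

View pics/topcrop.png

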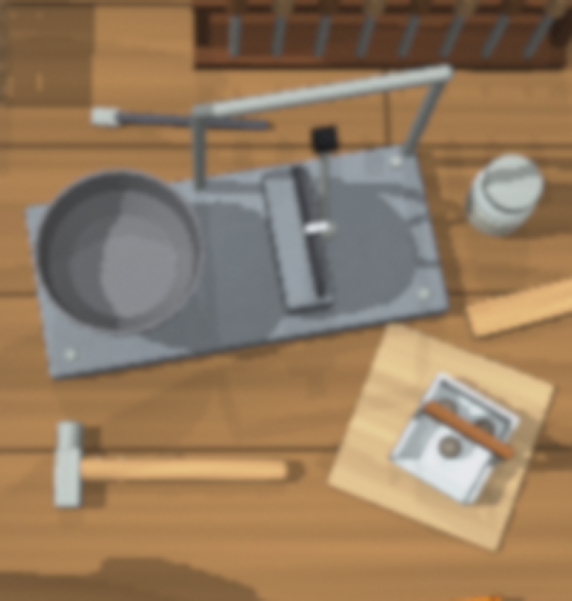

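View pics/sidecrop.png

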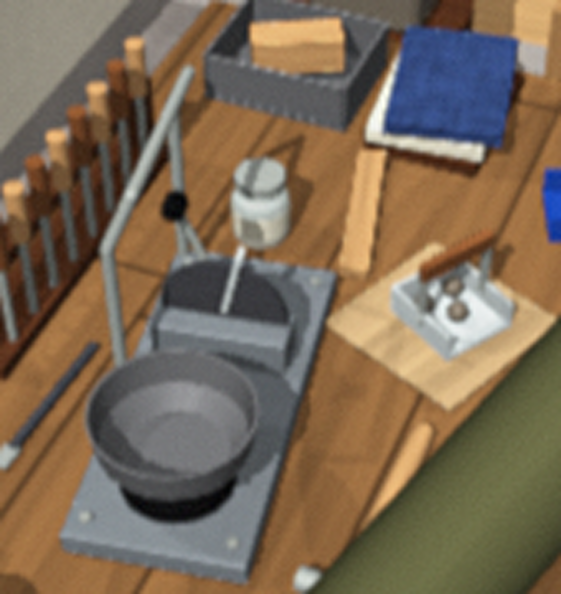

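The crops confirm the choice: the grey sheet-metal scoop with three stones and a brown bar, at crop (457,445) on the plywood. The knob is at top-crop (323,138), and the bright pointer tab is at top-crop (318,228) and side-crop (233,280).

The lean does persist after pushing at the reach limit. My plan is to lean the tool along the scoop's bar, grip it there, and pour and right it with turns about the leaning tool axis. First I need the scoop, knob and pointer positions.

```bash
python3 - <<'E'
from h import *
c=load('top0.npz');P=cloud(c);hsv=cv2.cvtColor(c['color'],cv2.COLOR_RGB2HSV).astype(int);H,S,V=[hsv[...,i] for i in range(3)];Z=P[...,2]
def box(r0,r1,c0,c1):
    m=np.zeros(Z.shape,bool);m[r0:r1,c0:c1]=1;return m
print('bar px hsv',hsv[241,354],'board',hsv[270,350],'floor',hsv[252,350])
m=box(222,268,330,380)&(Z>.095)&(Z<.135)
q=P[m];print('bar n',len(q),q.mean(0),q[:,2].min(),q[:,2].max());
mm=m.astype(np.uint8);ct=max(cv2.findContours(mm,0,2)[0],key=cv2.contourArea);r=cv2.minAreaRect(ct);print(r)
print('centre at top z.116',ray(c,*r[0],.116))
d=cv2.fitLine(q[:,:2].astype(np.float32),2,0,.01,.01).ravel();print('az bar',np.degrees(np.arctan2(d[1],d[0])), 'ext',np.ptp(q[:,:2]@d[:2]))
# scoop body by colour: low sat bright
m2=(box(215,275,325,385)&(S<60)).astype(np.uint8);ct=max(cv2.findContours(m2,0,2)[0],key=cv2.contourArea);r=cv2.minAreaRect(cv2.convexHull(ct));print('scoop rect',r);print(ray(c,*r[0],.03))
for p in cv2.boxPoints(r):print(ray(c,*p,.035).round(3))
# board
m3=(box(195,290,300,400)&(Z>.003)&(Z<.2)&(S<150)).astype(np.uint8)
print('board',hsv[225,330],hsv[225,300])
for t in (100,115,130):
    m4=(box(195,290,300,400)&(S<t)&(V>150)).astype(np.uint8);ct=max(cv2.findContours(m4,0,2)[0],key=cv2.contourArea);r=cv2.minAreaRect(ct);print(t,r,ray(c,*r[0],.008).round(3))
# knob
m=box(128,150,296,320)&(V<60);v,u=np.nonzero(m);print('knob px',u.mean(),v.mean(),len(u),np.median(P[m],0),ray(c,u.mean(),v.mean(),.2))
m=box(162,178,296,320)&(V>170)&(S<50);v,u=np.nonzero(m);print('tab px',u,v,P[m].round(3).tolist()[:12])
s=load('side0.npz');Ps=cloud(s);g=cv2.cvtColor(s['color'],cv2.COLOR_RGB2HSV).astype(int)
m=np.zeros(g.shape[:2],bool);m[170:205,240:262]=1;m&=(g[...,2]>165)&(g[...,1]<50);v,u=np.nonzero(m);print('side tab',list(zip(u,v)));print(Ps[m].round(3).tolist())
E
```

```text
bar px hsv [  9  11 163] board [ 18  94 217] floor [ 98   9 229]
bar n 201 [ 0.42292651 -0.29896659  0.11303688] 0.09501947277092326 0.12212615072426303
((357.89703369140625, 240.33822631835938), (35.843204498291016, 5.487953186035156), 30.963754653930664)
centre at top z.116 [ 0.4225211 -0.2983167  0.116    ]
az bar 58.22143 ext 0.09789171785831485
scoop rect ((353.5336608886719, 243.22799682617188), (34.55115509033203, 37.43041229248047), 30.256441116333008)
[ 0.42477449 -0.30328992  0.03      ]
[ 0.402 -0.229  0.035]
[ 0.499 -0.289  0.035]
[ 0.446 -0.376  0.035]
[ 0.351 -0.315  0.035]
board [ 18  95 214] [ 15 134 160]
100 ((349.1907043457031, 241.80413818359375), (62.96492385864258, 61.098236083984375), 21.037511825561523) [ 0.432 -0.295  0.008]
115 ((349.3294677734375, 241.98236083984375), (64.85861206054688, 62.96338653564453), 21.161258697509766) [ 0.431 -0.295  0.008]
130 ((349.2654724121094, 241.9097900390625), (66.77011108398438, 64.9752197265625), 21.03750991821289) [ 0.432 -0.295  0.008]
knob px 308.078431372549 138.52941176470588 51 [ 0.68413745 -0.15543909  0.21575515] [
[... 1772 characters left out ...]
0.336, 0.019], [0.662, -0.339, 0.018], [0.694, -0.332, 0.003], [0.611, -0.151, 0.177], [0.612, -0.16, 0.169], [0.612, -0.153, 0.171], [0.61, -0.155, 0.17], [0.694, -0.313, 0.002], [0.61, -0.148, 0.17], [0.607, -0.15, 0.17], [0.612, -0.144, 0.168], [0.609, -0.145, 0.169], [0.611, -0.142, 0.166], [0.608, -0.142, 0.168], [0.613, -0.144, 0.159], [0.611, -0.14, 0.158], [0.613, -0.145, 0.149], [0.616, -0.142, 0.145], [0.616, -0.142, 0.141], [0.618, -0.145, 0.133], [0.621, -0.144, 0.128], [0.619, -0.147, 0.126], [0.625, -0.15, 0.117], [0.623, -0.147, 0.115], [0.622, -0.144, 0.114], [0.627, -0.147, 0.104], [0.62, -0.139, 0.114], [0.626, -0.143, 0.104], [0.626, -0.144, 0.097], [0.623, -0.138, 0.099]]
```

```bash
cat > st.py <<'E'
import numpy as np
from scipy.spatial.transform import Rotation as Ro
from cell import env
o=env.get_obs();R=Ro.from_euler('xyz',o['tool_rot'],degrees=True).as_matrix();p=o['tool_pos']
az=lambda v:np.degrees(np.arctan2(v[1],v[0])).round(1)
print('t',o['time_s'],'q',o['qpos'].round(1),'p',p.round(4),'r',np.hypot(*p[:2]).round(3),'az',az(p));print('lean',np.degrees(np.arccos(-R[2,2])).round(1),'az',az(R[:,2]),'x',R[:,0].round(3),'y',R[:,1].round(3),'z',R[:,2].round(3),'F',o['force'].round(1),'w',round(o['grip_width'],4))
E
python3 -m jog '[[1,-1,1,0,0],[1,-1,1,0,0],[1,-1,1,0,0],[1,-1,1,0,0],[1,-1,1,0,0],[1,-1,1,0,0],[1,-1,1,0,0],[1,-1,1,0,0],[1,-1,1,0,0],[1,-1,1,0,0],[1,-1,1,0,0],[1,-1,1,0,0]]' >/dev/null; python3 st.py
```

```text
t 4.9833 q [-56.6  58.8  58.7   3.3 -62.6  87.8  12.9] p [0.5847 0.8442 0.4533] r 1.027 az 55.3
lean 32.0 az 63.8 x [-0.92   0.391 -0.035] y [0.315 0.788 0.529] z [ 0.234  0.476 -0.848] F [0.1 0.9 0.5] w 0.0871
```

```bash
python3 -m jog '[[1,-1,1,0,0],[1,-1,1,0,0],[1,-1,1,0,0],[1,-1,1,0,0],[1,-1,1,0,0],[1,-0.3,1,0,0],[1,-0.3,1,0,0],[1,-0.3,1,0,0],[1,-0.3,1,0,0],[1,-0.3,1,0,0],[1,-0.3,1,0,0],[1,-0.3,1,0,0]]' >/dev/null; python3 st.py
```

```text
t 5.9833 q [-51.9  58.4  66.1   3.3 -72.6  78.   17.2] p [0.6715 0.8366 0.5043] r 1.073 az 51.2
lean 43.0 az 60.4 x [-0.905  0.418 -0.078] y [0.26  0.688 0.677] z [ 0.337  0.593 -0.732] F [ 0.1  0.1 -0.4] w 0.087
```

```bash
python3 -m jog '[[1,-0.5,1,0,0],[1,-0.5,1,0,0],[1,-0.5,1,0,0],[1,-0.5,1,0,0],[1,-0.5,1,0,0],[1,-0.5,1,0,0],[1,-0.5,1,0,0],[1,-0.5,1,0,0],[1,-0.5,1,0,0]]' >/dev/null; python3 st.py;  python3 -m jog '[[1,0,0,-0.6,0.159],[1,0,0,-0.6,0.159],[1,0,0,-0.6,0.159],[1,0,0,-0.6,0.159],[1,0,0,-0.6,0.159],[1,0,0,-0.6,0.159],[1,0,0,-0.6,0.159],[1,0,0,-0.6,0.159],[1,0,0,-0.6,0.159],[1,0,0,-0.6,0.159],[1,0,0,-0.6,0.159],[1,0,0,-0.6,0.159]]' >/dev/null; python3 st.py
```

```text
t 6.7333 q [-49.4  56.7  67.8   3.3 -76.1  72.2  19.1] p [0.7127 0.8236 0.5633] r 1.089 az 49.1
lean 50.7 az 58.4 x [-0.889  0.446 -0.106] y [0.212 0.606 0.767] z [ 0.406  0.659 -0.633] F [-0.1 -0.3  0.6] w 0.0867
t 7.7333 q [-66.1  41.2  69.1  30.9 -67.4  75.2 -55.1] p [0.6537 0.7284 0.6548] r 0.979 az 48.1
lean 50.7 az 58.4 x [0.153 0.634 0.758] y [ 0.901 -0.405  0.156] z [ 0.405  0.659 -0.633] F [-1.  -1.   0.1] w 0.0872
```

```bash
cat > to.py <<'E'
import sys,numpy as np
exec(open('st.py').read())
t=np.array([float(a) for a in sys.argv[1:4]])
print('shares (x20mm) tool xyz:',(R.T@(t-p)/.02).round(2))
E
python3 -m jog '[[1,-1,0.2,-0.6,0.13],[1,-1,0.2,-0.6,0.13],[1,-1,0.36,-0.64,0],[1,-1,0.36,-0.64,0],[1,-1,0.36,-0.64,0],[1,-1,0.36,-0.64,0],[1,-1,0.36,-0.64,0],[1,-1,0.36,-0.64,0],[1,-1,0.36,-0.64,0],[1,-1,0.36,-0.64,0],[1,-1,0.36,-0.64,0],[1,-1,0.36,-0.64,0]]' >/dev/null; python3 to.py .38 -.36 .30; python3 -m jog '[[1,-1,0.36,-0.64,0],[1,-1,0.36,-0.64,0],[1,-1,0.36,-0.64,0],[1,-1,0.36,-0.64,0],[1,-1,0.36,-0.64,0],[1,-1,0.36,-0.64,0],[1,-1,0.36,-0.64,0],[1,-1,0.36,-0.64,0],[1,-1,0.36,-0.64,0],[1,-1,0.36,-0.64,0],[1,-1,0.36,-0.64,0],[1,-1,0.36,-0.64,0]]' >/dev/null; python3 to.py .38 -.36 .30
```

```text
t 8.7333 q [-102.6   -9.6   64.8   85.2  -12.4   52.2  -62.2] p [0.5875 0.4536 0.565 ] r 0.742 az 37.7
lean 50.7 az 58.4 x [0.328 0.542 0.773] y [ 0.854 -0.521  0.004] z [ 0.405  0.659 -0.634] F [ 1.   0.4 -0.9] w 0.0873
shares (x20mm) tool xyz: [-35.72  12.29 -22.61]
t 9.7333 q [-10.3 -17.3  10.1 106.1 -42.6  66.3 -22.2] p [0.5221 0.1854 0.4813] r 0.554 az 19.6
lean 50.7 az 58.3 x [0.327 0.543 0.774] y [ 0.853 -0.522  0.005] z [ 0.406  0.658 -0.634] F [-0.1 -0.4 -0.3] w 0.0872
shares (x20mm) tool xyz: [-24.13   8.12 -15.1 ]
```

```bash
python3 -m jog '[[1,-0.6,1,-0.4,0],[1,-0.6,1,-0.4,0],[1,-1,1,-0.63,0],[1,-1,1,-0.63,0],[1,-1,1,-0.63,0],[1,-1,1,-0.63,0],[1,-1,1,-0.63,0],[1,-1,0.5,-0.63,0],[1,-1,0.5,-0.63,0]]' >/dev/null; python3 to.py .38 -.36 .30; python3 -m jog '[[1,-1,0,-0.63,0],[1,-1,0,-0.63,0],[1,-1,0,-0.63,0],[1,-1,0,-0.63,0],[1,-1,0,-0.63,0],[1,-1,0,-0.63,0],[1,-1,0,-0.63,0],[1,-1,0,-0.63,0]]' >/dev/null; python3 to.py .38 -.36 .30
```

```text
t 10.4833 q [ -1.4  -1.2  32.6  99.1 -50.3  84.4   6.3] p [ 0.563  -0.0562  0.421 ] r 0.566 az -5.7
lean 50.6 az 58.3 x [0.328 0.543 0.773] y [ 0.853 -0.522  0.005] z [ 0.407  0.657 -0.634] F [ 0.6 -0.6  0.2] w 0.087
shares (x20mm) tool xyz: [-15.92   0.1   -9.87]
t 11.15 q [ 10.7   6.9  43.6  99.7 -50.6  97.9  26.9] p [ 0.4691 -0.2087  0.3615] r 0.513 az -24.0
lean 50.6 az 58.3 x [0.327 0.543 0.773] y [ 0.853 -0.522  0.006] z [ 0.407  0.658 -0.634] F [-0.  -0.4 -0.2] w 0.087
shares (x20mm) tool xyz: [-7.94  0.13 -4.83]
```

```bash
python3 -m jog '[[1,-1,0,-0.6,0],[1,-1,0,-0.6,0],[1,-1,0,-0.6,0],[1,-1,0,-0.6,0],[1,-1,0,-0.6,0],[1,-1,0,-0.6,0],[1,-1,0,-0.6,0],[1,-1,0,-0.6,0]]' >/dev/null; python3 -m jog '[[1,0,0,0,0],[1,0,0,0,0]]' >/dev/null; python3 to.py .38 -.36 .18
python3 - <<'E'
from h import *
from cell import env,read_camera
from scipy.spatial.transform import Rotation as Ro
o=env.get_obs();c=read_camera('wrist');T=np.eye(4);T[:3,:3]=Ro.from_euler('xyz',o['tool_rot'],degrees=True).as_matrix();T[:3,3]=o['tool_pos']
c['world_from_camera']=T@c.pop('T_tool_cam');np.savez('w1.npz',**c);cv2.imwrite('pics/w1.png',c['color'][:,:,::-1])
P=cloud(c);m=(abs(P[...,0]-.4225)<.09)&(abs(P[...,1]+.2985)<.09)&(P[...,2]>.09)&(P[...,2]<.13);q=P[m]
print(len(q),q.mean(0),q.min(0),q.max(0))
if len(q):
  d=cv2.fitLine(q[:,:2].astype(np.float32),2,0,.01,.01).ravel();s=q[:,:2]@d[:2];print('az',np.degrees(np.arctan2(d[1],d[0])),np.ptp(s));print('mid',d[2:]+d[:2]*((s.max()+s.min())/2-d[2:]@d[:2]))
E
```

```text
t 11.9833 q [ 28.7  24.3  48.2  92.1 -52.1 110.8  47.7] p [ 0.3778 -0.3588  0.2981] r 0.521 az -43.5
lean 50.6 az 58.3 x [0.33  0.542 0.773] y [ 0.852 -0.524  0.003] z [ 0.407  0.657 -0.635] F [-0.4  1.   0.2] w 0.0872
shares (x20mm) tool xyz: [-4.56  0.11  3.76]
705 [ 0.42116078 -0.30188316  0.11518466] [ 0.39165556 -0.34492672  0.09450876] [ 0.45010843 -0.25747153  0.11808407]
az 58.236176 0.0972863446372309
mid [ 0.42130688 -0.30164721]
```

View pics/w1.png

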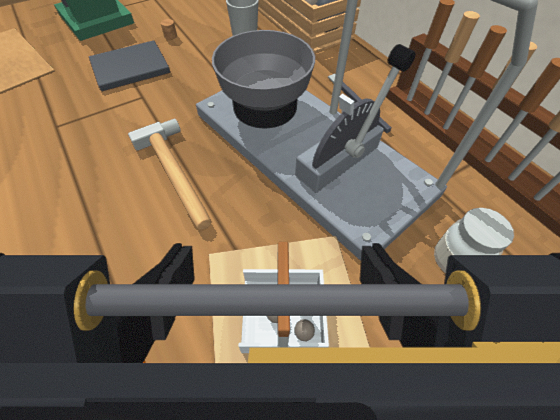

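The wrist view shows the bar at (283,288) centred between the open fingers over the board, a stone at (305,329), and the bowl, lever knob (402,57) and quadrant ahead. It agrees with the top view to 3 mm, so I'll approach.

```bash
python3 to.py .3788 -.3703 .1692 | tail -1; python3 -m jog '[[1,-0.9,0,0.6,0],[1,-0.9,0,0.6,0],[1,-0.9,0,0.6,0],[1,-0.9,0,0.6,0],[1,-0.9,0,0.6,0],[1,-0.6,0,0.3,0],[1,0,0,0,0]]' >/dev/null;  python3 to.py .4195 -.3046 .1057
```

```text
shares (x20mm) tool xyz: [-5.34  0.31  3.71]
t 12.6167 q [ 32.   33.1  45.7  96.9 -54.  104.4  58.4] p [ 0.3719 -0.3683  0.1761] r 0.523 az -44.7
lean 50.7 az 58.6 x [0.329 0.541 0.774] y [ 0.854 -0.52   0.001] z [ 0.403  0.66  -0.633] F [0.4 0.1 0.1] w 0.0871
shares (x20mm) tool xyz: [-0.22  0.37  5.29]
```

Reach is fine, so I'll advance along the tool axis and close gently.

```bash
python3 -m jog '[[1,-0.1,0.2,1,0],[1,-0.1,0.1,1,0],[1,0,0.05,1,0],[1,0,0,1,0],[1,0,0,0.8,0],[1,0,0,0.4,0],[1,0,0,0,0]]' >/dev/null;  python3 to.py .4195 -.3046 .1057
```

```text
t 13.2 q [ 26.   33.9  42.8 104.5 -58.2  95.3  59.5] p [ 0.4195 -0.3052  0.1091] r 0.519 az -36.0
lean 50.7 az 58.6 x [0.326 0.543 0.774] y [ 0.855 -0.519  0.004] z [ 0.404  0.66  -0.633] F [-0.  -0.3 -0.1] w 0.0871
shares (x20mm) tool xyz: [-0.11 -0.02  0.13]
```

```bash
python3 -m jog '[[0.1,-0.1,0,0.1,0],[0,0,0,0,0],[0,0,0,0,0],[0,0,0,0,0],[0,0,0,0,0],[0,0,0,0,0],[0,0,0,0,0],[0,0,0,0,0]]' 45;  python3 st.py
```

```text
time_s: 13.87
tool_pos: [0.4186, -0.307, 0.1062]
tool_rot: [179.6, -50.6, 58.9]
force: [0.2, -0.4, -0.1]
grip_width: 0.0418
grasp_force: 0.0
t 13.8667 q [ 26.2  34.2  42.8 104.5 -58.3  95.1  59.7] p [ 0.4186 -0.307   0.1062] r 0.519 az -36.3
lean 50.6 az 58.4 x [0.328 0.543 0.773] y [ 0.853 -0.521  0.004] z [ 0.405  0.658 -0.634] F [ 0.2 -0.4 -0.1] w 0.0418
```

```bash
python3 -m jog '[[0,0,0,0,0],[0,0,0,0,0],[0,0,0,0,0],[0,0,0,0,0],[0,0,0,0,0],[0,0,0,0,0],[0,0,0,0,0],[0,0,0,0,0]]' 45;  python3 st.py
```

```text
time_s: 14.53
tool_pos: [0.4186, -0.3068, 0.1061]
tool_rot: [179.6, -50.6, 58.9]
force: [-0.2, -0.4, 0.1]
grip_width: 0.0119
grasp_force: 45.0
t 14.5333 q [ 26.2  34.2  42.8 104.5 -58.3  95.1  59.7] p [ 0.4186 -0.3068  0.1061] r 0.519 az -36.2
lean 50.6 az 58.4 x [0.328 0.543 0.773] y [ 0.853 -0.521  0.004] z [ 0.405  0.658 -0.634] F [-0.2 -0.4  0.1] w 0.0119
```

```bash
python3 - <<'E'
import numpy as np
from scipy.spatial.transform import Rotation as Ro
th=np.radians(50.6);A=np.radians(58.4)
d=np.array([np.cos(A),np.sin(A),0]);xs=np.array([np.sin(A),-np.cos(A),0]);z=np.array([0,0,1.])
a=np.sin(th)*d-np.cos(th)*z
S=np.c_[xs,d,z]
grasp=np.array([0,-.005,.099]) # tool grasp point in scoop frame
for psi in (0,-30,-45,-60,-75,-90,-100,-110):
    R=Ro.from_rotvec(np.radians(psi)*a).as_matrix()@S
    f=lambda p:(R@(np.array(p)-grasp)).round(3)
    K=np.array([f(p) for p in [(-.05,.047,0),(-.05,-.047,0),(.05,.047,0),(.05,-.047,0),(.05,.047,.036)]])
    print(psi,'frontdown',np.degrees(np.arcsin(R[2,0])).round(1),'sidedown+y',np.degrees(np.arcsin(-R[2,1])).round(1),'lipmid',f((-.05,0,.005)),'exit corner',f((-.05,.033,.005)),'low',K[:,2].min())
E
python3 -m jog '[[0,0.3,0,-0.24,0],[0,0.6,0,-0.5,0],[0,1,0,-0.82,0],[0,1,0,-0.82,0],[0,1,0,-0.82,0],[0,1,0,-0.82,0],[0,1,0,-0.82,0],[0,1,0,-0.82,0],[0,1,0,-0.82,0],[0,0.5,0,-0.4,0]]' ; python3 to.py .53 .036 .33
```

```text
0 frontdown 0.0 sidedown+y -0.0 lipmid [-0.04   0.03  -0.094] exit corner [-0.023  0.059 -0.094] low -0.099
-30 frontdown 22.7 sidedown+y 3.8 lipmid [-0.01   0.    -0.106] exit corner [-0.002  0.032 -0.108] low -0.114
-45 frontdown 33.1 sidedown+y 8.3 lipmid [ 0.009 -0.011 -0.106] exit corner [ 0.012  0.021 -0.11 ] low -0.116
-60 frontdown 42.0 sidedown+y 14.2 lipmid [ 0.03  -0.019 -0.101] exit corner [ 0.028  0.013 -0.109] low -0.116
-75 frontdown 48.3 sidedown+y 21.3 lipmid [ 0.05  -0.022 -0.092] exit corner [ 0.045  0.008 -0.104] low -0.111
-90 frontdown 50.6 sidedown+y 29.4 lipmid [ 0.068 -0.022 -0.079] exit corner [ 0.061  0.006 -0.095] low -0.104
-100 frontdown 49.6 sidedown+y 35.1 lipmid [ 0.079 -0.019 -0.069] exit corner [ 0.071  0.007 -0.088] low -0.098
-110 frontdown 46.6 sidedown+y 41.2 lipmid [ 0.088 -0.014 -0.058] exit corner [ 0.079  0.009 -0.08 ] low -0.09
time_s: 15.37
tool_pos: [0.4177, -0.3069, 0.3277]
tool_rot: [179.2, -50.6, 59.2]
force: [-0.1, -0.1, -1.8]
grip_width: 0.0115
grasp_force: 45.0
t 15.3667 q [ 21.2  18.   47.9  94.7 -52.2 107.1  40.2] p [ 0.4177 -0.3069  0.3277] r 0.518 az -36.3
lean 50.6 az 58.2 x [0.325 0.545 0.773] y [ 0.853 -0.521  0.009] z [ 0.408  0.656 -0.635] F [-0.1 -0.1 -1.8] w 0.0115
shares (x20mm) tool xyz: [11.26 -4.14 13.47]
```

```bash
python3 -m jog '[[0,0.3,-0.1,0.3,0],[0,0.6,-0.2,0.6,0],[0,0.8,-0.3,1,0],[0,0.8,-0.3,1,0],[0,0.8,-0.3,1,0],[0,0.8,-0.3,1,0],[0,0.8,-0.3,1,0],[0,0.8,-0.3,1,0],[0,0.8,-0.3,1,0],[0,0.8,-0.3,1,0],[0,0.7,-0.3,0.9,0],[0,0.6,-0.2,0.8,0]]' >/dev/null ; python3 to.py .565 .058 .30
```

```text
t 16.3667 q [ -2.   -6.2  33.4 114.6 -48.9  76.9  14.6] p [ 0.5045 -0.0367  0.3197] r 0.506 az -4.2
lean 50.6 az 58.7 x [0.329 0.543 0.772] y [ 0.855 -0.519  0.001] z [ 0.401  0.66  -0.635] F [-0.7 -0.5 -3.4] w 0.0118
shares (x20mm) tool xyz: [2.81 0.13 4.96]
```

```bash
python3 -m jog '[[0,0.5,0.2,0.8,0],[0,0.5,0,0.9,0],[0,0.5,0,0.9,0],[0,0.5,0,0.9,0],[0,0.4,0,0.7,0],[0,0.2,0,0.4,0],[0,0,0,0,0]]' >/dev/null ; python3 to.py .565 .058 .265
python3 - <<'E'
from h import *
from cell import env,read_camera
c=read_camera('side');np.savez('s2.npz',**c);cv2.imwrite('pics/s2.png',cv2.resize(c['color'][60:300,150:450,::-1],None,fx=2.4,fy=2.4))
E
```

```text
t 16.95 q [ -7.6  -3.4  27.  114.9 -53.3  67.   10.1] p [0.5621 0.0499 0.3011] r 0.564 az 5.1
lean 50.5 az 58.8 x [0.328 0.544 0.772] y [ 0.856 -0.517  0.001] z [ 0.399  0.66  -0.636] F [-0.4  0.3 -2.6] w 0.0117
shares (x20mm) tool xyz: [-1.13 -0.09  1.47]
```

View pics/s2.png

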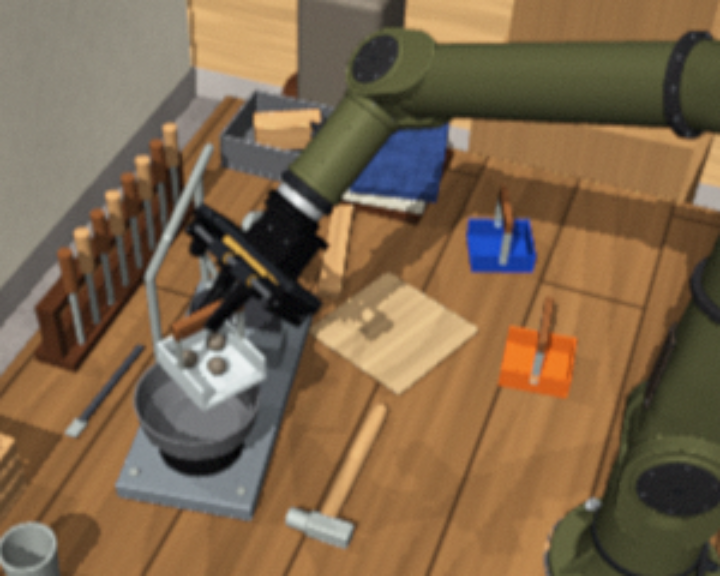

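Side view: the scoop hangs level over the bowl with its stones at crop (188,357), (215,340) and (217,366). I'll lower it a little and pour by turning about the leaning axis.

```bash
python3 -m jog '[[0,-0.5,0,0.7,0],[0,-0.5,0,0.7,0],[0,0,0,0,-0.15],[0,0,0,0,-0.15],[0,0,0,0,-0.15],[0,0,0,0,-0.15],[0,0,0,0,-0.12],[0,0,0,0,-0.12],[0,0,0,0,-0.12],[0,0,0,0,-0.12],[0,0,0,0,-0.12],[0,0,0,0,-0.12]]' >/dev/null; python3 st.py;  python3 -m jog '[[0,0,0,0,-0.12],[0,0,0,0,-0.12],[0,0,0,0,-0.12],[0,0,0,0,-0.12],[0,0,0,0,-0.12],[0,0,0,0,0],[0,0,0,0,0]]' >/dev/null; python3 st.py
python3 - <<'E'
from h import *
from cell import env,read_camera
c=read_camera('side');np.savez('s3.npz',**c);cv2.imwrite('pics/s3.png',cv2.resize(c['color'][60:300,150:450,::-1],None,fx=2.4,fy=2.4))
E
```

```text
t 18.0 q [ -8.3  -1.2  27.7 116.9 -56.   64.6  73.5] p [0.568  0.0527 0.2702] r 0.57 az 5.3
lean 50.6 az 58.2 x [-0.569  0.726  0.387] y [0.715 0.204 0.669] z [ 0.407  0.657 -0.634] F [ 0.4  0.3 -1.4] w 0.0117
t 18.5833 q [ -8.5  -1.2  27.8 116.9 -56.   64.6 100.1] p [0.5681 0.0532 0.2702] r 0.571 az 5.4
lean 50.6 az 58.3 x [-0.829  0.557  0.046] y [0.384 0.507 0.772] z [ 0.406  0.658 -0.634] F [-0.3  0.1 -2.3] w 0.0116
```

View pics/s3.png

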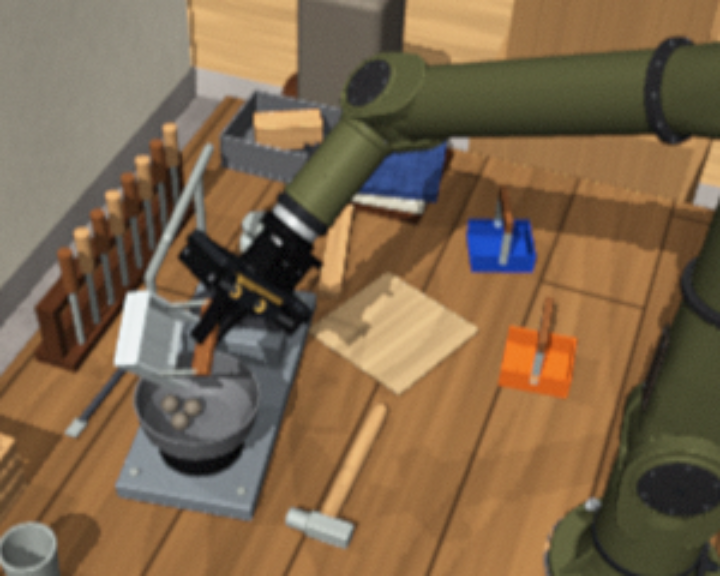

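All three stones lie in the bowl at crop (170,405), (180,420) and (192,406), and the scoop is empty. I'll turn it back by the same 86.4° and return.

```bash
python3 -m jog '[[0,0,0,0,0.158],[0,0,0,0,0.158],[0,0,0,0,0.158],[0,0,0,0,0.158],[0,0,0,0,0.158],[0,0,0,0,0.158],[0,0,0,0,0.158],[0,0,0,0,0.158],[0,0,0,0,0.158],[0,0,0,0,0.158],[0,0,0,0,0.158],[0,0,0,0,0.158]]' >/dev/null; python3 -m jog '[[0,0,0,-0.5,0.024],[0,0,0,-1,0],[0,0,0,-1,0],[0,0,0,-1,0]]' >/dev/null; python3 to.py .427 -.302 .30
```

```text
t 19.9667 q [ -5.   -5.   29.9 114.5 -51.2  71.6  11.5] p [0.5392 0.0076 0.3149] r 0.539 az 0.8
lean 50.6 az 58.4 x [0.33  0.542 0.773] y [ 0.853 -0.523  0.002] z [ 0.405  0.658 -0.635] F [ 0.6 -0.6 -1.2] w 0.0117
shares (x20mm) tool xyz: [-10.82   3.3  -11.99]
```

```bash
python3 -m jog '[[0,-0.9,0.28,-1,0],[0,-0.9,0.28,-1,0],[0,-0.9,0.28,-1,0],[0,-0.9,0.28,-1,0],[0,-0.9,0.28,-1,0],[0,-0.9,0.28,-1,0],[0,-0.9,0.28,-1,0],[0,-0.9,0.28,-1,0],[0,-0.9,0.28,-1,0],[0,-0.9,0.28,-1,0],[0,-0.9,0.28,-1,0],[0,-0.9,0.22,-1,0]]' >/dev/null; python3 -m jog '[[0,-0.5,0,0.4,0],[0,-1,0,0.82,0],[0,-1,0,0.82,0],[0,-1,0,0.82,0],[0,-1,0,0.82,0],[0,-0.8,0,0.66,0],[0,-0.5,0,0.4,0],[0,0,0,0,0]]' >/dev/null; python3 to.py .427 -.302 .1061
```

```text
t 21.6333 q [ 23.7  30.7  44.5 103.6 -57.3  96.9  55.3] p [ 0.4279 -0.3009  0.1476] r 0.523 az -35.1
lean 50.6 az 58.6 x [0.332 0.54  0.773] y [ 0.853 -0.522 -0.001] z [ 0.403  0.66  -0.634] F [ 0.2 -0.1 -1.5] w 0.0116
shares (x20mm) tool xyz: [-1.65 -0.01  1.26]
```

```bash
python3 -m jog '[[0,-0.29,0,0.24,0],[0,-0.29,0,0.24,0],[0,-0.29,0,0.24,0],[0,-0.29,0,0.24,0],[0,-0.12,0,0.095,0],[0,-0.12,0,0.095,0],[0,-0.08,0,0.06,0],[0,0,0,0,0],[0,0,0,0,0]]'; python3 to.py .427 -.302 .1061 | tail -1;  python3 -m jog '[[0,-0.04,0,0.03,0],[0,-0.04,0,0.03,0],[0,0,0,0,0],[0,0,0,0,0]]'
```

```text
time_s: 22.38
tool_pos: [0.4286, -0.3021, 0.1122]
tool_rot: [179.6, -50.6, 58.9]
force: [-0.5, 0.6, -2.4]
grip_width: 0.012
grasp_force: 45.0
shares (x20mm) tool xyz: [-0.26 -0.07  0.17]
time_s: 22.72
tool_pos: [0.4286, -0.3021, 0.1101]
tool_rot: [179.6, -50.6, 58.9]
force: [0.5, 0.5, -1.8]
grip_width: 0.0118
grasp_force: 45.0
```

```bash
python3 -m jog '[[0,-0.04,0,0.03,0],[0,-0.04,0,0.03,0],[0,-0.02,0,0.016,0],[0,0,0,0,0],[0,0,0,0,0]]'; python3 -m jog '[[0,-0.02,0,0.016,0],[0,-0.02,0,0.016,0],[0,0,0,0,0],[0,0,0,0,0]]'
```

```text
time_s: 23.13
tool_pos: [0.4285, -0.3022, 0.1075]
tool_rot: [179.6, -50.6, 58.9]
force: [-0.3, -0.3, -1.5]
grip_width: 0.0115
grasp_force: 45.0
time_s: 23.47
tool_pos: [0.4285, -0.3022, 0.1065]
tool_rot: [179.6, -50.6, 58.9]
force: [0.2, -0.0, -2.3]
grip_width: 0.0117
grasp_force: 45.0
```

```bash
python3 -m jog '[[0,-0.02,0,0.016,0],[0,0,0,0,0],[0,0,0,0,0]]'; python3 -m jog '[[0,-0.02,0,0.016,0],[0,0,0,0,0],[0,0,0,0,0]]'
```

```text
time_s: 23.72
tool_pos: [0.4286, -0.3023, 0.1062]
tool_rot: [179.6, -50.6, 58.9]
force: [-0.9, -1.3, -1.1]
grip_width: 0.0115
grasp_force: 45.0
time_s: 23.97
tool_pos: [0.4287, -0.3024, 0.1061]
tool_rot: [179.6, -50.7, 58.9]
force: [-0.5, -1.0, 2.8]
grip_width: 0.0114
grasp_force: 45.0
```

Contact is gentle at 2.8 N. I'll open and back off along the tool axis.

```bash
python3 -m jog '[[0.3,0,0,0,0],[0.3,0,0,0,0],[0.3,0,0,0,0],[0.6,0,0,0,0],[1,0,0,0,0],[1,0,0,0,0],[1,0,0,0,0]]' 20; python3 -m jog '[[1,0,0,-0.3,0],[1,0,0,-0.8,0],[1,0,0,-1,0],[1,0,0,-1,0],[1,0,0,-1,0],[1,0,0,-1,0],[1,0,0,-1,0],[1,0,0,-1,0]]'
cat > w.py <<'E'
from h import *
from cell import env,read_camera
from scipy.spatial.transform import Rotation as Ro
def wrist(n):
    o=env.get_obs();c=read_camera('wrist');T=np.eye(4);T[:3,:3]=Ro.from_euler('xyz',o['tool_rot'],degrees=True).as_matrix();T[:3,3]=o['tool_pos']
    c['world_from_camera']=T@c.pop('T_tool_cam');np.savez(n+'.npz',**c);cv2.imwrite(f'pics/{n}.png',c['color'][:,:,::-1]);return c
E
python3 - <<'E'
from w import *
c=wrist('w2');P=cloud(c);m=(abs(P[...,0]-.43)<.09)&(abs(P[...,1]+.2985)<.09)&(P[...,2]>.09)&(P[...,2]<.13);q=P[m]
print(len(q),q.min(0),q.max(0))
d=cv2.fitLine(q[:,:2].astype(np.float32),2,0,.01,.01).ravel();s=q[:,:2]@d[:2];print('az',np.degrees(np.arctan2(d[1],d[0])),np.ptp(s));print('mid',d[2:]+d[:2]*((s.max()+s.min())/2-d[2:]@d[:2]))
t=P[m&(P[...,2]>.113)];A=np.c_[t[:,:2],np.ones(len(t))];print('top plane slope',np.linalg.lstsq(A,t[:,2],rcond=None)[0][:2],t[:,2].mean())
E
```

```text
time_s: 24.55
tool_pos: [0.4285, -0.3022, 0.1054]
tool_rot: [179.6, -50.6, 58.9]
force: [0.5, -0.6, -1.2]
grip_width: 0.045
grasp_force: 0.0
time_s: 25.22
tool_pos: [0.3696, -0.3975, 0.1972]
tool_rot: [179.6, -50.6, 58.8]
force: [0.3, -0.1, 0.4]
grip_width: 0.0862
grasp_force: 0.0
1425 [ 0.401821   -0.3410869   0.09006873] [ 0.46106696 -0.25324973  0.11849131]
az 58.52217 0.09847578148219088
mid [ 0.43156765 -0.29707275]
top plane slope [-0.00141623  0.00283517] 0.11610614951952573
```

The scoop stands level at (0.432, -0.297), on the board's middle. For the lever I need the lean about 40° towards the machine's +x (az ≈ 10°), so I'll push at a reach limit on the right-hand side.

```bash
python3 -m jog '[[1,0.6,0,-1,0],[1,1,0,-0.9,0],[1,1,0,-0.82,0],[1,1,0,-0.82,0],[1,1,0,-0.82,0],[1,-0.6,1,-0.73,0],[1,-0.6,1,-0.73,0],[1,-0.6,1,-0.73,0],[1,-0.6,1,-0.73,0]]' >/dev/null; python3 st.py; python3 -m jog '[[1,-0.6,1,-0.73,0],[1,-0.6,1,-0.73,0],[1,-0.6,1,-0.73,0],[1,-0.6,1,-0.73,0],[1,-0.6,1,-0.73,0],[1,-0.6,1,-0.73,0]]' >/dev/null; python3 st.py
```

```text
t 26.0167 q [ 54.4  38.   26.   63.6 -52.9 117.3  39.9] p [ 0.3947 -0.5106  0.3228] r 0.645 az -52.3
lean 50.6 az 58.4 x [0.328 0.543 0.773] y [ 0.853 -0.522  0.004] z [ 0.405  0.658 -0.635] F [ 0.3 -0.7 -0.8] w 0.0871
t 26.5167 q [ 77.5  57.  -31.3  33.7 -20.3 117.6  18.1] p [ 0.4344 -0.5966  0.3036] r 0.738 az -53.9
lean 50.3 az 63.1 x [0.328 0.549 0.769] y [ 0.878 -0.477 -0.034] z [ 0.348  0.686 -0.639] F [ 1.4  1.3 -2. ] w 0.0871
```

```bash
python3 -m jog '[[1,-0.4,1,-0.73,0],[1,-0.4,1,-0.73,0],[1,-0.4,1,-0.73,0],[1,-0.4,1,-0.73,0],[1,-0.4,1,-0.73,0],[1,-0.4,1,-0.73,0]]' >/dev/null; python3 st.py;python3 -m jog '[[1,-0.4,1,-0.73,0],[1,-0.4,1,-0.73,0],[1,-0.4,1,-0.73,0],[1,-0.4,1,-0.73,0],[1,-0.4,1,-0.73,0],[1,-0.4,1,-0.73,0]]' >/dev/null; python3 st.py
```

```text
t 27.0167 q [ 74.7  66.6 -43.8  18.2  -8.3 117.6  13.9] p [ 0.476  -0.649   0.2835] r 0.805 az -53.7
lean 48.9 az 56.4 x [0.333 0.567 0.753] y [ 0.846 -0.533  0.028] z [ 0.417  0.628 -0.657] F [ 0.9  0.2 -0.4] w 0.0869
t 27.5167 q [ 70.2  71.5 -26.5   5.7 -23.3 117.6  14.8] p [ 0.4926 -0.696   0.2763] r 0.853 az -54.7
lean 47.8 az 47.7 x [0.346 0.585 0.733] y [ 0.795 -0.598  0.102] z [ 0.498  0.548 -0.672] F [ 0.6 -1.1 -0. ] w 0.0868
```

```bash
python3 -m jog '[[1,-0.9,0.9,-1,0],[1,-0.9,0.9,-1,0],[1,-0.9,0.9,-1,0],[1,-0.9,0.9,-1,0],[1,-0.9,0.9,-1,0],[1,-0.9,0.9,-1,0],[1,-0.9,0.9,-1,0],[1,-0.9,0.9,-1,0]]' >/dev/null; python3 st.py;python3 -m jog '[[1,-0.9,0.9,-1,0],[1,-0.9,0.9,-1,0],[1,-0.9,0.9,-1,0],[1,-0.9,0.9,-1,0],[1,-0.9,0.9,-1,0],[1,-0.9,0.9,-1,0]]' >/dev/null; python3 st.py
```

```text
t 28.1833 q [ 72.8  74.6  42.4   3.4 -88.8 116.7  20.3] p [ 0.4334 -0.7578  0.2512] r 0.873 az -60.2
lean 46.0 az 39.7 x [0.386 0.599 0.702] y [ 0.738 -0.657  0.154] z [ 0.553  0.459 -0.695] F [-0.6  1.3 -1.1] w 0.087
t 28.6833 q [ 78.1  74.8  41.5   3.3 -89.1 113.2  24.2] p [ 0.3761 -0.8111  0.2513] r 0.894 az -65.1
lean 46.8 az 29.7 x [0.389 0.616 0.685] y [ 0.669 -0.7    0.249] z [ 0.633  0.361 -0.685] F [-0.1 -0.3 -0. ] w 0.0872
```

```bash
python3 -m jog '[[1,-1,0.9,-0.7,0],[1,-1,0.9,-0.7,0],[1,-1,0.9,-0.7,0],[1,-1,0.9,-0.7,0],[1,-1,0.9,-0.7,0],[1,-1,0.9,-0.7,0],[1,-1,0.9,-0.7,0],[1,-1,0.9,-0.7,0]]' >/dev/null; python3 st.py
```

```text
t 29.35 q [ 83.5  76.4  42.2   3.3 -89.1 107.   29.3] p [ 0.3084 -0.8796  0.2224] r 0.932 az -70.7
lean 46.3 az 17.2 x [0.439 0.636 0.635] y [ 0.575 -0.742  0.345] z [ 0.69   0.214 -0.691] F [ 0.6  0.3 -0.3] w 0.087
```

```bash
python3 -m jog '[[1,-1,0.9,-0.6,0],[1,-1,0.9,-0.6,0],[1,-1,0.9,-0.6,0],[1,-1,0.9,-0.6,0],[1,-1,0.9,-0.6,0]]' >/dev/null; python3 st.py
python3 - <<'E'
from h import *
for n in ('top0','w1','s2'):
    P=cloud(load(n+'.npz'));q=P[(P[...,2]>.288)&(P[...,2]<.315)&(abs(P[...,0]-.694)<.04)&(abs(P[...,1]+.151)<.13)]
    d=cv2.fitLine(q[:,:2].astype(np.float32),cv2.DIST_HUBER,0,.01,.01).ravel();d=d*np.sign(d[1])if 0 else d
    s=q[:,:2]@d[:2];print(n,len(q),'yaw',np.degrees(np.arctan2(-d[0]*np.sign(d[1]),abs(d[1]))),q.mean(0),np.ptp(s))
c=load('w1.npz');P=cloud(c);hsv=cv2.cvtColor(c['color'],cv2.COLOR_RGB2HSV)
m=np.zeros(hsv.shape[:2],bool);m[40:75,385:418]=1;m&=hsv[...,2]<60;q=P[m&(P[...,2]>.15)];print('knob',len(q),q.mean(0),q.min(0),q.max(0))
cv2.imwrite('pics/w1c.png',cv2.resize(c['color'][35:195,285:445,::-1],None,fx=3.7,fy=3.7,interpolation=cv2.INTER_CUBIC))
E
```

```text
t 29.7667 q [ 86.5  77.   42.2   3.3 -89.1 103.   31.8] p [ 0.267  -0.9179  0.2122] r 0.956 az -73.8
lean 46.4 az 9.4 x [0.473 0.644 0.601] y [ 0.515 -0.756  0.405] z [ 0.715  0.118 -0.689] F [ 0.5 -0.   0.2] w 0.0872
top0 493 yaw 9.621329 [ 0.69362068 -0.15106317  0.30514443] 0.2145277569903352
w1 538 yaw 18.072104 [ 0.70584952 -0.25143185  0.29743117] 0.04190996858784318
s2 205 yaw 9.380593 [ 0.68910178 -0.13881844  0.30436951] 0.22025487336768887
knob 504 [ 0.67793655 -0.16224828  0.21046386] [ 0.34393972 -0.41258374  0.19257482] [ 0.69858882 -0.14594926  0.44983532]
```

View pics/w1c.png

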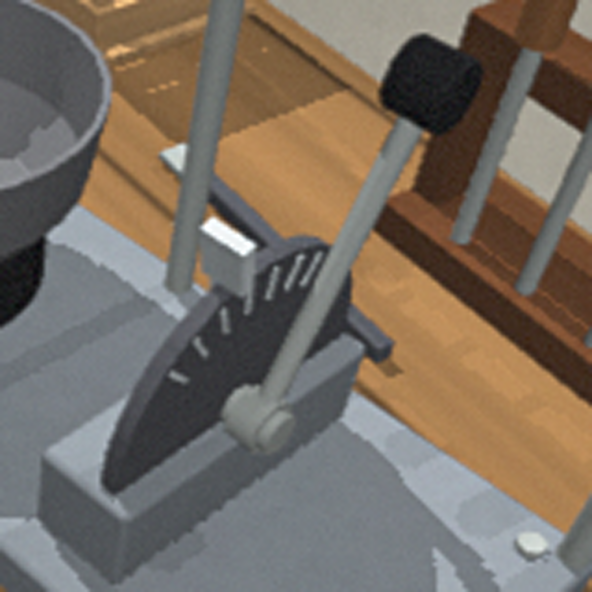

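```bash
python3 -m jog '[[1,0.9,-0.5,-0.6,0.15],[1,0.9,-0.5,-0.6,0.15],[1,0.9,-0.5,-0.6,0.15],[1,0.9,-0.5,-0.6,0.15],[1,0.9,-0.5,-0.6,0.153],[1,0.9,-0.7,-0.8,0]]' >/dev/null; python3 to.py .45 -.19 .42
python3 - <<'E'
from h import *
ya=np.radians(9.5);X=np.array([np.cos(ya),np.sin(ya)]);Y=np.array([-X[1],X[0]])
def mf(P):return np.stack([P[...,:2]@X,P[...,:2]@Y,P[...,2]],-1)
for n,rk,rt in (('w1',(35,80,380,425),(90,118,335,360)),('top0',(128,150,296,320),(160,178,296,316)),('side0',(150,175,225,240),(172,196,243,258))):
    c=load(n+'.npz');M=mf(cloud(c));hsv=cv2.cvtColor(c['color'],cv2.COLOR_RGB2HSV).astype(int)
    a,b,e,f=rk;m=np.zeros(hsv.shape[:2],bool);m[a:b,e:f]=1;q=M[m&(hsv[...,2]<60)&(abs(M[...,2]-.2)<.025)&(abs(M[...,0]-.655)<.05)];print(n,'knob n',len(q),q.min(0).round(4),q.max(0).round(4))
    a,b,e,f=rt;m=np.zeros(hsv.shape[:2],bool);m[a:b,e:f]=1;q=M[m&(hsv[...,1]<50)&(M[...,2]>.14)&(M[...,2]<.19)&(abs(M[...,0]-.58)<.03)];print('  tab',len(q),q.min(0).round(4),q.max(0).round(4),np.median(q,0).round(4))
M=mf(cloud(load('w1.npz')));m=np.zeros(M.shape[:2],bool);m[70:140,340:405]=1
kb=mf(np.array([[.694-.0,-.151,.3]]))[0];print('bar mf',kb,'bowl mf',mf(np.array([.603,.040,.13])))
# rod: points between disc and knob in lever plane
for z0,z1 in ((.10,.115),(.12,.135),(.14,.155),(.155,.17),(.17,.185)):
    q=M[m&(M[...,2]>z0)&(M[...,2]<z1)&(abs(M[...,0]-.62)<.06)&(abs(M[...,1]+.263)<.012)];print(z0,len(q),q.mean(0).round(4) if len(q) else '', q[:,1].min() if len(q) else '')
E
```

```text
t 30.2667 q [ 72.5  55.6  46.6  39.2 -82.6 107.1  12.7] p [ 0.2555 -0.8332  0.3178] r 0.872 az -73.0
lean 46.3 az 9.4 x [0.674 0.154 0.723] y [ 0.192 -0.981  0.031] z [ 0.714  0.118 -0.691] F [0.  0.1 0.1] w 0.0868
shares (x20mm) tool xyz: [ 15.21 -29.53   7.21]
w1 knob n 501 [ 0.6362 -0.2798  0.1926] [ 0.6618 -0.2561  0.2184]
  tab 351 [ 0.5693 -0.26    0.1401] [ 0.6095 -0.238   0.1715] [ 0.5778 -0.2525  0.1549]
top0 knob n 51 [ 0.6416 -0.2759  0.207 ] [ 0.6604 -0.2571  0.2216]
  tab 65 [ 0.5647 -0.258   0.1402] [ 0.6099 -0.2389  0.1742] [ 0.5816 -0.2501  0.1491]
side0 knob n 54 [ 0.6377 -0.2778  0.196 ] [ 0.6587 -0.2503  0.2215]
  tab 57 [ 0.5654 -0.2626  0.1402] [ 0.6089 -0.2385  0.177 ] [ 0.581  -0.2478  0.1473]
bar mf [ 0.65956002 -0.26347216  0.3       ] bowl mf [ 0.60133212 -0.06007228  0.13      ]
0.1 260 [ 0.6055 -0.2591  0.1076] -0.27279709709946703
0.12 291 [ 0.6039 -0.259   0.1279] -0.27247515048883436
0.14 291 [ 0.6031 -0.259   0.1465] -0.27251166402343313
0.155 177 [ 0.6057 -0.2632  0.163 ] -0.2727097620675705
0.17 115 [ 0.6316 -0.2675  0.1772] -0.2723756528226326
```

```bash
python3 to.py .56 -.177 .36|tail -1;  python3 -m jog '[[1,0.6,-1,0.25,0.055],[1,0.6,-1,0.25,0],[1,0.6,-1,0.25,0],[1,0.6,-1,0.25,0],[1,0.6,-1,0.25,0],[1,0.6,-1,0.25,0],[1,0.6,-1,0.25,0],[1,0.6,-1,0.25,0],[1,0.6,-1,0.25,0],[1,0.6,-1,0.25,0],[1,0.6,-1,0.25,0],[1,0.6,-1,0.25,0]]' >/dev/null; python3 to.py .56 -.177 .36
```

```text
shares (x20mm) tool xyz: [ 16.84 -29.2   13.28]
t 31.2667 q [ 33.   21.1  58.4  86.4 -63.2  92.9  13.6] p [ 0.3556 -0.572   0.3789] r 0.674 az -58.1
lean 46.3 az 9.4 x [0.681 0.118 0.723] y [ 0.166 -0.986  0.004] z [ 0.713  0.118 -0.691] F [0.6 0.3 0.5] w 0.0867
shares (x20mm) tool xyz: [  8.6  -17.78  10.27]
```

```bash
python3 -m jog '[[1,0.5,-1,0.57,0],[1,0.5,-1,0.57,0],[1,0.5,-1,0.57,0],[1,0.5,-1,0.57,0],[1,0.5,-1,0.57,0],[1,0.5,-1,0.57,0],[1,0.5,-1,0.57,0],[1,0.5,-1,0.57,0],[1,0.5,-1,0.57,0],[1,0.5,-1,0.57,0],[1,0.5,-1,0.57,0],[1,0.5,-1,0.57,0]]' >/dev/null;python3 -m jog '[[1,0.45,-1,0.57,0],[1,0.4,-1,0.57,0],[1,0.4,-1,0.57,0],[1,0.4,-1,0.57,0],[1,0.4,-1,0.57,0],[1,0.3,-0.7,0.4,0],[1,0,0,0,0],[1,0,0,0,0]]' >/dev/null; python3 to.py .591 -.172 .295
python3 - <<'E'
from w import *
c=wrist('w3')
E
```

```text
t 32.9333 q [ 18.6 -17.   11.  117.3 -34.5  46.6 -33.4] p [ 0.5539 -0.1803  0.3588] r 0.582 az -18.0
lean 46.3 az 9.4 x [0.681 0.119 0.723] y [ 0.167 -0.986  0.004] z [ 0.713  0.118 -0.691] F [ 0.9 -1.1 -0.2] w 0.0868
shares (x20mm) tool xyz: [-0.99 -0.11  3.58]
```

View pics/w3.png

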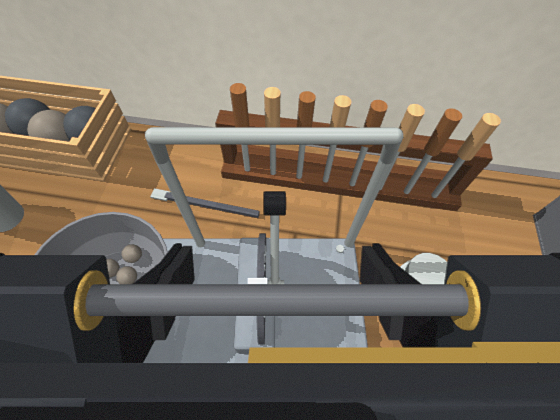

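```bash
python3 - <<'E'
from h import *
ya=np.radians(9.5);X=np.array([np.cos(ya),np.sin(ya)]);Y=np.array([-X[1],X[0]])
c=load('w3.npz');P=cloud(c);M=np.stack([P[...,:2]@X,P[...,:2]@Y,P[...,2]],-1);hsv=cv2.cvtColor(c['color'],cv2.COLOR_RGB2HSV).astype(int)
m=np.zeros(M.shape[:2],bool);m[188:220,258:292]=1;m&=(hsv[...,2]<70)&(abs(M[...,2]-.2)<.03);q=M[m];v,u=np.nonzero(m)
print('knob',len(q),q.min(0).round(4),q.max(0).round(4),np.percentile(q,[2,98],axis=0).round(4).tolist(),u.min(),u.max(),v.min(),v.max())
m=np.zeros(M.shape[:2],bool);m[212:290,262:285]=1
for z0 in np.arange(.10,.2,.012):
    q=M[m&(M[...,2]>z0)&(M[...,2]<z0+.012)&(M[...,1]<-.258)&(M[...,0]>.58)];print('rod z',round(z0,3),len(q),np.median(q,0).round(4) if len(q) else '',q[:,2].mean().round(4) if len(q) else '')
# tab and disc
m=np.zeros(M.shape[:2],bool);m[270:295,240:272]=1;m&=(hsv[...,2]>200)&(M[...,2]>.1);q=M[m];print('tab white',len(q),q.min(0).round(4) if len(q) else '',q.max(0).round(4) if len(q) else '',np.median(q,0).round(4) if len(q) else '')
# hub in w1
c=load('w1.npz');P=cloud(c);M=np.stack([P[...,:2]@X,P[...,:2]@Y,P[...,2]],-1)
for (v,u) in ((148,355),(150,358),(146,352),(154,355)):print('hub',M[v,u].round(4))
sub=M[35:195,285:445];q=sub[(sub[...,1]<-.275)&(sub[...,1]>-.30)&(sub[...,2]>.05)&(sub[...,2]<.12)&(abs(sub[...,0]-.6)<.04)];print('hub face',len(q),q.mean(0),q.min(0),q.max(0))
hsv=cv2.cvtColor(c['color'],cv2.COLOR_RGB2HSV).astype(int)[35:195,285:445]
m=(hsv[...,1]<45)&(hsv[...,2]>95)&(sub[...,2]>.15)&(sub[...,2]<.18)&(sub[...,0]<.59);q=sub[m];print('tab w1',len(q),np.percentile(q,[3,50,97],axis=0).round(4).tolist())
top=sub[m&(hsv[...,2]>200)];print('top face',len(top),np.percentile(top,[3,50,97],axis=0).round(4).tolist())
# disc rim points (plane y) : fit circle for the pivot
E
```

```text
knob 503 [ 0.6369 -0.2785  0.2018] [ 0.6584 -0.2564  0.2189] [[0.6378, -0.2783, 0.2029], [0.6576, -0.2566, 0.2183]] 264 285 192 214
rod z 0.1 52 [ 0.6048 -0.2683  0.1064] 0.1064
rod z 0.112 58 [ 0.61   -0.267   0.1174] 0.1177
rod z 0.124 62 [ 0.6149 -0.2682  0.1303] 0.13
rod z 0.136 72 [ 0.6202 -0.267   0.142 ] 0.142
rod z 0.148 72 [ 0.6252 -0.267   0.1542] 0.154
rod z 0.16 80 [ 0.6302 -0.2669  0.1663] 0.1662
rod z 0.172 77 [ 0.6349 -0.2669  0.1783] 0.1782
rod z 0.184 76 [ 0.6398 -0.2669  0.1889] 0.1894
rod z 0.196 55 [ 0.6382 -0.268   0.2054] 0.2051
tab white 114 [ 0.4644 -0.2684  0.168 ] [ 0.5802 -0.2401  0.5149] [ 0.5769 -0.2495  0.17  ]
hub [ 0.593  -0.2718  0.0869]
hub [ 0.5928 -0.2777  0.0875]
hub [ 0.5908 -0.2673  0.0891]
hub [ 0.5902 -0.2761  0.0796]
hub face 75 [ 0.59629008 -0.27826228  0.08245673] [ 0.58922926 -0.27974902  0.0718555 ] [ 0.60766995 -0.27528522  0.0897845 ]
tab w1 214 [[0.5744, -0.2595, 0.1503], [0.577, -0.2512, 0.1631], [0.5821, -0.24, 0.1706]]
top face 60 [[0.5745, -0.2587, 0.1683], [0.5772, -0.2495, 0.1697], [0.5798, -0.24, 0.1709]]
```

Wrist view: the knob is at (275,204) under the bar, which runs from (150,135) to (400,135). The tab is at (257,283), and all three stones are visible in the bowl. The rod leans 23° away, so the lever is at about 0.10, and the pointer is at about 0.735. The geometry fits: tab radius 92.6 mm, pivot agreeing within 2 mm.

```bash
python3 to.py .6838 -.1568 .2059|tail -1; python3 -m jog '[[1,-0.8,0.05,1,0],[1,-0.5,0,1,0],[1,0,0,1,0],[1,0,0,1,0],[1,0,0,0.8,0],[1,0,0,0,0],[1,0,0,0,0]]' ; python3 to.py .6838 -.1568 .2059
```

```text
shares (x20mm) tool xyz: [-0.96 -0.18 10.08]
time_s: 33.57
tool_pos: [0.6045, -0.1743, 0.2729]
tool_rot: [179.8, -46.2, 9.7]
force: [0.0, 0.5, 1.5]
grip_width: 0.0867
grasp_force: 0.0
t 33.5667 q [ 14.4  -8.1  12.3 120.3 -43.3  36.  -24.6] p [ 0.6045 -0.1743  0.2729] r 0.629 az -16.1
lean 46.2 az 9.3 x [0.682 0.116 0.722] y [ 0.165 -0.986  0.003] z [ 0.712  0.117 -0.692] F [0.  0.5 1.5] w 0.0867
shares (x20mm) tool xyz: [ 0.39 -0.22  5.24]
```

```bash
python3 -m jog '[[1,0.2,-0.1,0.8,0],[1,0.2,-0.1,1,0],[1,0,0,1,0],[1,0,0,1,0],[1,0,0,0.8,0],[1,0,0,0.5,0],[1,0,0,0.1,0],[1,0,0,0,0]]' ; python3 to.py .6838 -.1568 .2059
```

```text
time_s: 34.23
tool_pos: [0.6838, -0.1568, 0.2078]
tool_rot: [179.7, -46.3, 9.7]
force: [-0.9, 0.7, -0.5]
grip_width: 0.087
grasp_force: 0.0
t 34.2333 q [ 11.2   4.2  10.6 117.  -55.   27.8 -16. ] p [ 0.6838 -0.1568  0.2078] r 0.702 az -12.9
lean 46.3 az 9.3 x [0.681 0.117 0.723] y [ 0.166 -0.986  0.003] z [ 0.713  0.117 -0.691] F [-0.9  0.7 -0.5] w 0.087
shares (x20mm) tool xyz: [-0.07 -0.    0.07]
```

Exactly in place. I'll close on the knob with a light grip.

```bash
python3 -m jog '[[0,-0.07,0,0.07,0],[0,0,0,0,0],[0,0,0,0,0],[0,0,0,0,0],[0,0,0,0,0],[0,0,0,0,0],[0,0,0,0,0],[0,0,0,0,0],[0,0,0,0,0],[0,0,0,0,0],[0,0,0,0,0],[0,0,0,0,0]]' 15; python3 st.py
python3 - <<'E'
import numpy as np
from scipy.spatial.transform import Rotation as Ro
from cell import env
R=Ro.from_euler('xyz',env.get_obs()['tool_rot'],degrees=True).as_matrix();X=np.array([np.cos(np.radians(9.5)),np.sin(np.radians(9.5)),0]);z=np.array([0,0,1.])
p=lambda a:.135*(np.sin(.5-a)*X+np.cos(.5-a)*z)
a=np.linspace(.1,.735,12)
print([(R.T@(p(a[i+1])-p(a[i]))/.02).round(2).tolist() for i in range(11)])
E
```

```text
time_s: 35.23
tool_pos: [0.6839, -0.1563, 0.2053]
tool_rot: [179.7, -46.3, 9.7]
force: [0.4, -1.1, -1.3]
grip_width: 0.0241
grasp_force: 15.0
t 35.2333 q [ 11.3   4.4  10.5 117.1 -55.5  27.7 -15.5] p [ 0.6839 -0.1563  0.2053] r 0.702 az -12.9
lean 46.3 az 9.4 x [0.681 0.117 0.723] y [ 0.166 -0.986  0.003] z [ 0.713  0.118 -0.691] F [ 0.4 -1.1 -1.3] w 0.0241
[[-0.15, 0.0, -0.36], [-0.17, 0.0, -0.35], [-0.19, 0.0, -0.34], [-0.21, -0.0, -0.33], [-0.23, -0.0, -0.32], [-0.25, -0.0, -0.3], [-0.26, -0.0, -0.29], [-0.28, -0.0, -0.27], [-0.29, -0.0, -0.26], [-0.31, -0.0, -0.24], [-0.32, -0.0, -0.22]]
```

```bash
python3 -m jog '[[0,-0.15,0,-0.36,0],[0,-0.17,0,-0.35,0],[0,-0.19,0,-0.34,0],[0,-0.21,0,-0.33,0],[0,-0.23,0,-0.32,0],[0,-0.25,0,-0.3,0],[0,0,0,0,0]]'; python3 -m jog '[[0,-0.26,0,-0.29,0],[0,-0.28,0,-0.27,0],[0,-0.29,0,-0.26,0],[0,-0.31,0,-0.24,0],[0,-0.32,0,-0.22,0],[0,0,0,0,0],[0,0,0,0,0]]'; python3 - <<'E'
import numpy as np
from cell import env
p=env.get_obs()['tool_pos'];a=np.radians(9.5);xm=p[0]*np.cos(a)+p[1]*np.sin(a);x0=.6839*np.cos(a)-.1563*np.sin(a)
print(xm,x0,'moved',xm-x0,p[2])
E
```

```text
time_s: 35.82
tool_pos: [0.6375, -0.1643, 0.216]
tool_rot: [179.8, -46.3, 9.7]
force: [-1.2, -1.9, 0.8]
grip_width: 0.0237
grasp_force: 15.0
time_s: 36.4
tool_pos: [0.6002, -0.1707, 0.2124]
tool_rot: [179.7, -46.3, 9.7]
force: [-3.1, -2.9, 2.5]
grip_width: 0.0242
grasp_force: 15.0
0.5638012957390459 0.6487237820952886 moved -0.08492248635624267 0.21242555630263177
```

```bash
python3 -m jog '[[0.6,0,0,0,0],[0.6,0,0,0,0],[0.6,0,0,0,0],[0.6,0,0,0,0],[0.6,0,0,0,0],[0.6,0,0,-0.2,0],[0.6,0,0,-0.6,0],[0.6,0,0,-1,0],[0.6,0,0,-1,0],[0.6,0,0,-1,0],[0.6,0,0,-1,0],[0.6,0,0,-0.5,0]]' ; python3 -m jog '[[0.6,0,0,0,0],[0.6,0,0,0,0]]' >/dev/null
cat > ang.py <<'E'
from w import *
import sys
n=sys.argv[1];ya=np.radians(9.5);X=np.array([np.cos(ya),np.sin(ya)]);Y=np.array([-X[1],X[0]])
def M_(c):P=cloud(c);return np.stack([P[...,:2]@X,P[...,:2]@Y,P[...,2]],-1)
c=wrist(n);M=M_(c);hsv=cv2.cvtColor(c['color'],cv2.COLOR_RGB2HSV).astype(int)
q=M[(hsv[...,2]<70)&(abs(M[...,2]-.21)<.02)&(abs(M[...,0]-.567)<.04)&(abs(M[...,1]+.267)<.02)]
print('knob',len(q),np.percentile(q,[2,98],axis=0).round(4).tolist())
for z0 in np.arange(.10,.2,.016):
    q=M[(M[...,2]>z0)&(M[...,2]<z0+.016)&(abs(M[...,1]+.2685)<.006)&(abs(M[...,0]-.58)<.04)]
    print('rod',round(z0,3),len(q),np.median(q,0).round(4) if len(q) else '')
q=M[(hsv[...,2]>185)&(hsv[...,1]<50)&(abs(M[...,2]-.17)<.01)&(abs(M[...,1]+.25)<.015)&(abs(M[...,0]-.577)<.02)];print('tab top',len(q),np.percentile(q,[3,50,97],axis=0).round(4).tolist() if len(q) else '')
E
python3 ang.py w4; python3 - <<'E'
from h import *
from cell import read_camera
c=read_camera('side');np.savez('s4.npz',**c)
a=cv2.imread('pics/w4.png')[150:420,180:360];b=c['color'][110:210,190:290,::-1]
cv2.imwrite('pics/chk.png',np.hstack([cv2.resize(a,(360,540)),cv2.resize(b,(420,540),interpolation=cv2.INTER_CUBIC)]))
E
```

```text
time_s: 37.4
tool_pos: [0.5245, -0.1832, 0.2878]
tool_rot: [179.6, -46.4, 9.8]
force: [-6.3, 1.6, 8.0]
grip_width: 0.0524
grasp_force: 0.0
knob 972 [[0.5543, -0.2785, 0.2095], [0.5751, -0.2566, 0.2251]]
rod 0.1 23 [ 0.5877 -0.2673  0.1085]
rod 0.116 30 [ 0.5836 -0.2672  0.1244]
rod 0.132 33 [ 0.5799 -0.2672  0.1407]
rod 0.148 36 [ 0.5761 -0.2676  0.1567]
rod 0.164 22 [ 0.5726 -0.2671  0.169 ]
rod 0.18 0 
rod 0.196 38 [ 0.555  -0.2686  0.2089]
tab top 108 [[0.5745, -0.2528, 0.168], [0.5766, -0.2464, 0.1699], [0.5799, -0.2401, 0.1712]]
```

View pics/chk.png

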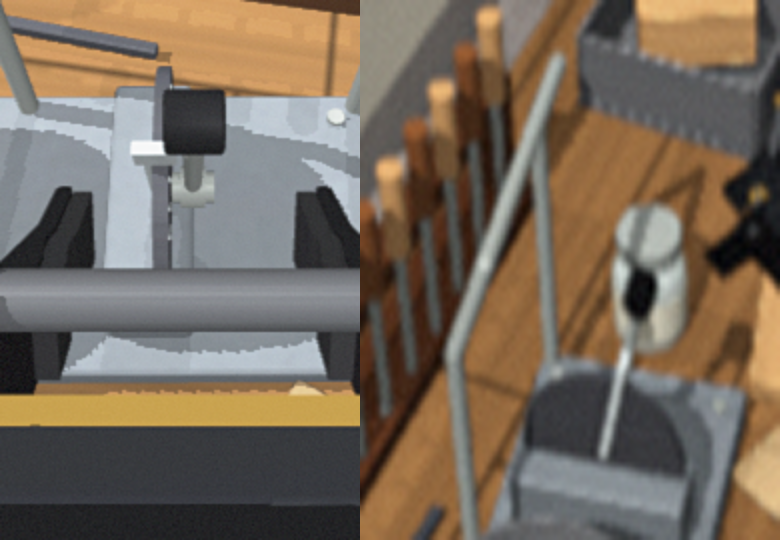

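The check view shows the rod collinear with the tab, knob at (193,122) and tab at (148,152) in the left half. In numbers the rod leans 0.245 rad and the tab 0.248 rad, well inside 0.05. I'll check for contact and stillness, then hand in.

```bash
python3 -m jog '[[0.6,0,0,-0.8,0],[0.6,0,0,-0.5,0],[0.6,0,0,0,0],[0.6,0,0,0,0],[0.6,0,0,0,0],[0.6,0,0,0,0]]'; python3 - <<'E'
from h import *
from cell import env,read_camera
c=read_camera('top');P=cloud(c)
q=P[(P[...,2]>.095)&(P[...,2]<.13)&(abs(P[...,0]-.432)<.08)&(abs(P[...,1]+.297)<.08)];print('scoop bar',len(q),q.mean(0).round(3))
print('force',env.get_obs()['force'].round(1),'t',env.get_obs()['time_s'])
if np.abs(env.get_obs()['force']).max()<4 and len(q)>100: print(env.sign_off())
E
```

```text
time_s: 38.17
tool_pos: [0.5174, -0.1848, 0.2948]
tool_rot: [179.7, -46.3, 9.9]
force: [-0.3, 0.5, -0.4]
grip_width: 0.0523
grasp_force: 0.0
scoop bar 27 [ 0.414 -0.33   0.114]
force [-0.3 -0.3 -0.5] t 38.2167
```

The visible part of the scoop's bar is where it should be (the arm hides the rest), and the robot touches nothing. Handing in.

```bash
python3 -c "
from cell import env
print(env.sign_off())"
```

```text
the job is handed in; nothing more can be done
None
```

The job is handed in at about 38 s of the 72 s: the three stones are in the bowl, the scoop stands upright and released on the middle of its board, and the lever measures within about 0.01 rad of the pointer; the sign-off gave no verdict.

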